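# Put the new candles on their holders

### The arm

A 6-joint arm with a two-finger parallel gripper is mounted at the origin on the work surface. World frame = base frame: x ahead of the robot, y to its left, z up, the work surface at z = 0. Lengths are in m, angles in rad, forces in N, time in s.
With the tool pointing down it reaches from about 0.325 to 1 m from the base axis. Payload 5.1 kg.
Tool frame: the origin (TCP) lies midway between the tips of the shut fingers; the grasp point (between the pads) lies 19 mm behind it; y points along the fingers, x is the direction in which the jaws open and shut, and the axes are right-handed (so a half turn about y gives the same grasp; the last joint's range is limited). The gripper opens to 85 mm and grips with 20 to 120 N. Pads are 22 mm wide; open, the fingers measure 114 mm over their backs; the gripper's body (76 mm by 85 mm) begins 54 mm behind the grasp point. The pads swing forward as they close: fully open they stand 13 mm farther back than shut.
Start: joints at [1.159, 0.124, 1.65, -0, 1.367, -0.083], TCP at [0.21, 0.615, 0.207] pointing down, gripper open.
Joint ranges: [-2.61, 2.61], [-1.02, 2.33], [0.03, 2.71], [-1.35, 4.49], [0.32, 2.68], [-2.91, 2.91]. Speed limits (rad/s): [2.57, 2.57, 3.14, 3.14, 3.14, 3.14].

### API

Orientations are given as a unit quaternion [x, y, z, w].
In Python, from cell import bot gives the robot as it stands. The module is installed in compiled form; this text tells all that it offers.
- The arm moves only by the tool jog_arm, never from a script. Its argument "motion" is a list of rows, each an object of numbers: "dx", "dy", "dz": the shift along the tool's x, y, z in m; "rx", "ry", "rz": the turn, a rotation vector about the tool's x, y, z in degrees; "jaw": the finger opening in m, from 0 to 0.0854. A call has 1 to 20 rows; each row shifts and turns the commanded pose from where the row before left it, along the tool's axes as they then stand; what a row does not reach is not made up. A row lasts 1/8 s, in which the tool goes at most 62.5 mm and 10.7 degrees, less where a joint would pass 70% of its speed; a pose out of reach is approached as far as the arm can. A call is refused whole if a number of a shift passes 0.0625 or a number of a turn 10.7, either way. A call with a gripper value outside its range is refused whole. The fingers move at their own pace and stop on an object; the grip force is fixed at half the most. Time passes only in rows, so rows that do not move let the fingers close. It gives the time, the measured TCP pose, the force and the opening at its end, in the units of the state.
- bot.observe(): the state, without advancing time (a new reading comes with each control period).
- bot.read_camera(name): name is "scene" or "top" or "wrist"; returns (picture, depth): 420x560x3 uint8, red, green, blue; 420x560 float32, m along the optical axis (not along the pixel's ray), 0 where there is no reading.
- bot.calibration(name): a dict with "mtx" (3x3 intrinsics, pixels), "origin" and "attitude" of the camera in the world; the wrist camera has in their place "tool_from_camera" (4x4, takes a point from camera to tool coordinates, whose origin is the TCP and whose axes are the tool frame's). Camera axes: x right, y up, looking along -z (the intrinsics and any distortion apply to the point x, -y, -z); pixel columns grow to the right and rows downward; lengths in m; the calibration is good to about 2 mm. A picture is of the moment at which its call begins: read the wrist's pose just before it. calibration takes no time and is no camera call.
- bot.hand_in(): hands the job in, once; it reports no verdict.
The state is a dict: "clock": time; "q": joint angles; "qvel": joint speeds; "effort": joint torques, N m; "position": TCP position; "tool_rot": TCP orientation; "force": force on the tool from outside, world axes, zero at the start; "moment": the same for the moment, N m; "width": finger opening in m.
Only numpy, scipy, OpenCV 4.12 (cv2) and the standard library are available. Lean on these libraries where they do the work, as an engineer would, in place of code of your own. Each camera call takes 0.05 s, during which the arm holds its last target. There are 200 camera calls.

### The job

Dress the bar with the new candles: stand the thick ivory pillar in the dish of the white pedestal, the slim red candle on the brass candlestick, the square green one on the square wooden stand with its sides in line with the tray's, and the navy ball candle in the blue footed bowl. Each should stand upright, flat on the floor of its dish, inside the rim and let go; leave the holders where they are and do not knock or push the matchbox or the snuffer.

Things in the scene. Friction and masses are not known exactly. Their poses are not given: they have to be found in the camera images.
- ivory_pillar: Thick round ivory pillar candle, 58 mm diameter, 80 mm tall, about 190 g, standing on the counter in front of the holders (a soft thin wick on top can be ignored). Origin at the centre of its underside, z up.
- red_slim: Slim round wine-red candle, 40 mm diameter, 90 mm tall, about 100 g, standing on the counter. Origin at the centre of its underside, z up.
- green_square: Square sage-green pillar candle, 46 x 46 mm, 85 mm tall, about 160 g, standing on the counter. Origin at the centre of its underside, z up. x and y are square to its side faces.
- navy_ball: Navy-blue ball candle: a 58 mm sphere with a flat foot (34 mm across) that it stands on; 52 mm tall, widest 24 mm above the foot, about 95 g. Origin at the centre of its underside, z up.
- white_pedestal: Whitewashed turned pedestal for the ivory pillar: foot 94 mm across, flat round dish floor 70 mm above the counter and 78 mm across, ringed by a rim 5 mm thick and 8 mm high (88 mm across outside). Loose and heavy: it stands on the counter and can be pushed or tipped. Origin under the centre of its foot, on the counter, z up; the dish is centred on the z axis.
- brass_stick: Brass candlestick for the red candle: foot 86 mm across, thin stem, flat round dish floor 80 mm above the counter and 60 mm across, rim 4 mm thick and 8 mm high (68 mm across outside). Loose and heavy: it stands on the counter and can be pushed or tipped. Origin under the centre of its foot, on the counter, z up; the dish is centred on the z axis.
- wood_stand: Pale wooden square stand for the green candle: foot 88 x 88 mm, square tray 78 x 78 mm outside, 66 x 66 mm inside, its floor 45 mm above the counter, rim 6 mm thick and 12 mm high. Loose and heavy: it stands on the counter and can be pushed or tipped. Origin under the centre of its foot, on the counter, z up; the dish is centred on the z axis. x and y are square to the tray's sides.
- blue_bowl: Blue ceramic footed bowl for the ball candle: foot 86 mm across, flat round floor 60 mm above the counter and 68 mm across, rim 5 mm thick and 7 mm high (78 mm across outside). Loose and heavy: it stands on the counter and can be pushed or tipped. Origin under the centre of its foot, on the counter, z up; the dish is centred on the z axis.
- matchbox: Small loose matchbox lying on the counter between the candles, 53 x 36 x 15 mm (x, y, z), cardboard-brown sides and a yellow top. Not to be disturbed. Origin at the centre of its underside, z up.
- snuffer: Steel candle snuffer lying loose between the candles and the holders: a thin rod with a small bell (24 mm across) at its +x end and a flat ring (28 mm across) at its -x end, 205 mm long, at most 24 mm high. Not to be disturbed. Origin about the middle of its length, on the counter (bell mouth 95 mm along +x, ring end 109 mm along -x), z up.

How it is judged:
By the outcome, as a careful person would: the job done as asked, in the order asked, and still so for the second after the job is handed in, with the robot touching nothing.
It also fails if it takes over 109 s, if anything falls off the work surface, if the arm or the gripper's body presses on something with over 40 N, if the wrist force passes 120 N, or if a joint passes its speed limit or range.

## Working session

There is one attempt and no reset: what is moved stays moved. The work goes in short steps, Python scripts to look and compute and a tool call to move; the robot and the scene stay as the last step left them, time stands still between calls to the robot, and variables do not carry over. Pictures are saved under pics/ and viewed, about 12 in all and at most 16, crops included, and the job is handed in when it is done.

Besides the shell and the picture viewer there is one more tool, called after ">>>" by a JSON object that holds its "name" and its "arguments". jog_arm: Moves the arm, as the interface text tells. Its arguments: {"type":"object","properties":{"motion":{"type":"array"}},"required":["motion"]}

```bash
mkdir -p pics; python3 - <<'E'
from cell import bot
import cv2,numpy as np
for n in("scene","top","wrist"): print(n,bot.calibration(n))
s=bot.observe();print(s)
for n in("scene","top"):
    p,d=bot.read_camera(n);cv2.imwrite(f"pics/{n}0.png",p[...,::-1]);np.save(f"{n}0.npy",d)
E
```

```text
scene {'mtx': array([[518.24340544,   0.        , 277.31821418],
       [  0.        , 518.24340544, 208.52562327],
       [  0.        ,   0.        ,   1.        ]]), 'origin': array([ 1.10977049, -0.10012295,  0.79813065]), 'attitude': array([0.24445755, 0.20864576, 0.61842549, 0.7171174 ])}
top {'mtx': array([[409.42085367,   0.        , 282.20569577],
       [  0.        , 409.42085367, 214.15585823],
       [  0.        ,   0.        ,   1.        ]]), 'origin': array([0.43626228, 0.0197109 , 0.85419375]), 'attitude': array([ 0.04250418, -0.04577321, -0.69721002,  0.71414032])}
wrist {'mtx': array([[307.1954397 ,   0.        , 279.03158007],
       [  0.        , 307.1954397 , 210.49256134],
       [  0.        ,   0.        ,   1.        ]]), 'tool_from_camera': array([[ 9.99997834e-01,  1.35901284e-03,  1.57633337e-03,
        -2.79913399e-04],
       [ 1.16123213e-03,  2.64222922e-01, -9.64460937e-01,
        -1.65679634e-01],
       [-1.72721821e-03,  9.64460679e-01,  2.64220772e-01,
         6.57878960e-02],
       [ 0.00000000e+00,  0.00000000e+00,  0.00000000e+00,
         1.00000000e+00]])}
{'clock': 0.0, 'q': array([ 1.15940270e+00,  1.24510928e-01,  1.65168221e+00,  1.70324181e-06,
        1.36750008e+00, -8.25852288e-02]), 'qvel': array([-0.00094222,  0.00028693, -0.00063389, -0.00152523, -0.00218088,
       -0.00086248]), 'effort': array([ 9.84343642e-04, -4.23612928e+01, -3.65453017e+01,  2.27313421e-05,
        6.91513473e-03,  9.94447362e-06]), 'position': array([0.20964629, 0.61456057, 0.20604445]), 'tool_rot': array([ 0.57547038,  0.4107875 , -0.41206329, -0.57470976]), 'force': array([0.16532661, 0.1165008 , 0.28357591]), 'moment': array([ 0.00663077, -0.03093457,  0.01116077]), 'width': 0.0854673458763818}
```

View pics.

View pics/scene0.png

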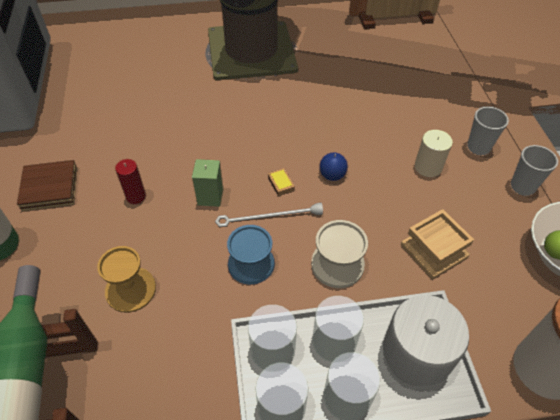

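View pics/top0.png

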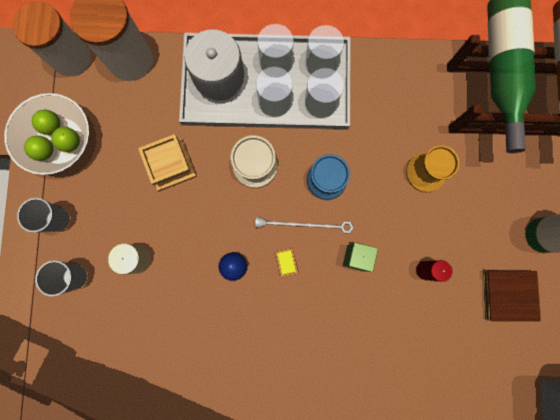

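```bash
python3 - <<'E'
from scipy.spatial.transform import Rotation as R
from cell import bot
print(R.from_quat(bot.observe()['tool_rot']).as_matrix().round(4))
E
```

```text
[[ 3.229e-01 -8.000e-04 -9.464e-01]
 [ 9.464e-01 -1.700e-03  3.229e-01]
 [-1.900e-03 -1.000e+00  2.000e-04]]
```

```bash
cat > h.py <<'E'
import numpy as np,cv2
from cell import bot
from scipy.spatial.transform import Rotation as R
def cloud(d,K,T):
    v,u=np.mgrid[:d.shape[0],:d.shape[1]]
    c=np.stack([(u-K[0,2])/K[0,0]*d,-(v-K[1,2])/K[1,1]*d,-d],-1)
    w=c@T[:3,:3].T+T[:3,3]; w[d<=0]=np.nan
    return w
def campose(n,s=None):
    c=bot.calibration(n);T=np.eye(4)
    if n=="wrist":
        T[:3,:3]=R.from_quat(s['tool_rot']).as_matrix();T[:3,3]=s['position'];T=T@c['tool_from_camera']
    else: T[:3,:3]=R.from_quat(c['attitude']).as_matrix();T[:3,3]=c['origin']
    return c['mtx'],T
E
python3 - <<'E'
from h import *
W={}
for n in("scene","top"):
    W[n]=cloud(np.load(n+"0.npy"),*campose(n))
w=W["top"]
for k,(u,v) in dict(ivory=(123,258),red=(441,271),green=(363,257),ball=(232,266),ped=(255,160),brass=(440,163),wood=(167,160),bowl=(330,175),match=(287,262),table=(200,320),bell=(262,223),ring=(347,227)).items(): print(k,w[v,u].round(3))
objs=dict(ivory=((123,258),.080,29,22),red=((441,271),.09,20,20),green=((363,257),.085,32,20),ball=((232,266),.03,29,26),ped=((255,160),.078,44,30),brass=((440,163),.088,34,28),wood=((167,160),.057,55,35),bowl=((330,175),.067,39,28),match=((287,262),.015,32,15))
for k,((u,v),z,r,rad) in objs.items():
    c0=w[v,u,:2]
    for n in W:
        p=W[n].reshape(-1,3); 
        m=(np.abs(p[:,2]-z)<(.006 if k!='ball' else .022))&(np.hypot(*(p[:,:2]-c0).T)<(r+25)/1000)
        q=p[m][:,:2]
        if len(q)<10: print(k,n,'few');continue
        # trim: keep largest cluster via rasterization
        c,rr=cv2.minEnclosingCircle(q.astype(np.float32)*1000)
        b=cv2.minAreaRect(q.astype(np.float32)*1000)
        print(k,n,len(q),'z',np.median(p[m][:,2]).round(4),'circ',np.round(c,1),round(rr,1),'rect',np.round(b[0],1),np.round(b[1],1),round(b[2],1),'mean',(q.mean(0)*1000).round(1))
E
```

```text
ivory [0.443 0.314 0.078]
red [ 0.433 -0.279  0.091]
green [ 0.456 -0.135  0.087]
ball [0.433 0.112 0.053]
ped [0.641 0.073 0.069]
brass [ 0.641 -0.286  0.081]
wood [0.643 0.253 0.043]
bowl [ 0.617 -0.076  0.059]
match [0.444 0.005 0.015]
table [ 0.323  0.179 -0.   ]
bell [0.522 0.058 0.019]
ring [ 0.52  -0.119  0.   ]
ivory scene 549 z 0.0808 circ [443.7 317.1] 30.3 rect [444.4 316.7] [56.6 58. ] 80.0 mean [446.9 315.1]
ivory top 744 z 0.0793 circ [441.9 313.3] 28.9 rect [441.7 312.6] [56.2 56.4] 1.8 mean [442.  312.7]
red scene 318 z 0.0905 circ [ 436.3 -278.6] 21.3 rect [ 436.2 -278.6] [40.1 39. ] 26.2 mean [ 438.6 -278. ]
red top 370 z 0.0893 circ [ 433.6 -280.9] 20.1 rect [ 433.4 -280.8] [36.8 40.1] 1.5 mean [ 433.6 -280.1]
green scene 520 z 0.0854 circ [ 458.  -133.3] 31.4 rect [ 457.2 -133.6] [46.4 49.2] 77.3 mean [ 460.8 -133.6]
green top 605 z 0.0844 circ [ 455.9 -136.5] 31.3 rect [ 455.9 -136.4] [46.2 45.8] 77.0 mean [ 455.8 -136. ]
ball scene 602 z 0.0401 circ [435.3 116.5] 28.8 rect [439.1 115.6] [55. 49.] 86.2 mean [446.7 113.1]
ball top 619 z 0.0436 circ [432.6 113.9] 2
[... 388 characters left out ...]
0865 circ [ 641.2 -287.6] 34.0 rect [ 640.4 -287.9] [65.6 66.7] 0.6 mean [ 642.5 -289.5]
wood scene 750 z 0.0572 circ [644.5 259.1] 55.1 rect [643.8 260.5] [79.4 81.9] 23.8 mean [645.7 259.5]
wood top 519 z 0.056 circ [642.3 256.5] 53.8 rect [642.3 257.1] [79.2 78. ] 23.4 mean [641.6 257.5]
bowl scene 796 z 0.0638 circ [620.7 -72.2] 39.2 rect [621.2 -72.7] [76.1 76.3] 72.1 mean [620.  -72.6]
bowl top 404 z 0.0653 circ [619.  -75.3] 38.6 rect [618.5 -74.9] [75.  75.1] 0.6 mean [620.2 -75.1]
match scene 423 z 0.0158 circ [445.4   8.3] 32.8 rect [445.3   9.3] [56.4 37.6] 14.8 mean [447.9   8.6]
match top 469 z 0.0149 circ [443.7   6.3] 30.9 rect [443.3   6.3] [52.7 36.7] 15.3 mean [443.2   6.3]
```

>>> {"name": "jog_arm", "arguments": {"motion": [{"ry": -9.4, "jaw": 0.0854}, {"ry": -9.4}, {"dx": -0.05, "dz": -0.039}, {"dx": -0.05, "dz": -0.039}, {"dx": -0.05, "dz": -0.039}, {"dx": -0.05, "dz": -0.039}, {"dx": -0.05, "dz": -0.039}, {"dx": -0.05, "dz": -0.039}, {}, {}]}}

```text
validation failed for argument at $.mo...
```

```bash
python3 - <<'E'
from h import *
s=bot.observe();print(s['position'].round(4),R.from_quat(s['tool_rot']).as_matrix().round(3),s['force'].round(2),s['clock'])
p,d=bot.read_camera("wrist");cv2.imwrite("pics/w1.png",p[...,::-1])
w=cloud(d,*campose("wrist",s)).reshape(-1,3)
for k,c0,z,r in(("ivory",(.443,.315),.08,29),("ball",(.434,.115),.035,29),("wood",(.643,.258),.057,55)):
    m=(abs(w[:,2]-z)<.006)&(np.hypot(*(w[:,:2]-c0).T)<(r+20)/1000)
    q=w[m][:,:2].astype(np.float32)*1000
    print(k,len(q),cv2.minEnclosingCircle(q) if len(q)>5 else '',q.mean(0),cv2.minAreaRect(q) if len(q)>5 else '')
E
```

```text
[0.2097 0.6146 0.2061] [[ 0.323 -0.001 -0.946]
 [ 0.946 -0.002  0.323]
 [-0.002 -1.     0.   ]] [-1.45 -0.46  0.87] 0.1
ivory 0  [nan nan] 
ball 0  [nan nan] 
wood 0  [nan nan] <stdin>:8: RuntimeWarning: Mean of empty slice.
  ret = um.true_divide(
```

View pics/w1.png

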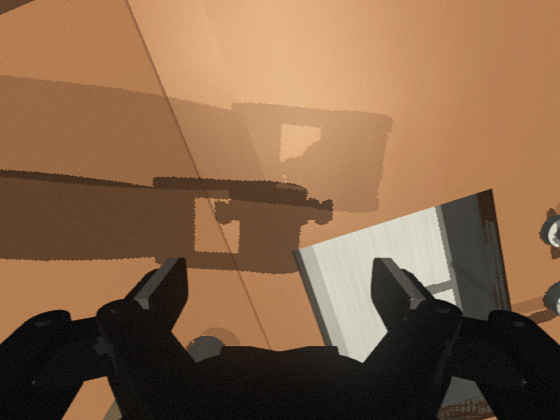

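The wrist picture shows only the open fingers, the shadow and a box at right. The move was refused, so I'll retry it without the empty rows.

>>> {"name": "jog_arm", "arguments": {"motion": [{"ry": -9.4, "jaw": 0.0854}, {"ry": -9.4, "jaw": 0.0854}, {"dx": -0.05, "dz": -0.039, "jaw": 0.0854}]}}

```text
validation failed for argument at $.mo...
```

>>> {"name": "jog_arm", "arguments": {"motion": [{"dx": 0, "dy": 0, "dz": 0, "rx": 0, "ry": -9.4, "rz": 0, "jaw": 0.085}]}}

```text
clock: 0.28
position: [0.2098, 0.6148, 0.2066]
tool_rot: [0.539, 0.458, -0.459, -0.538]
force: [0.3, 0.4, -0.3]
width: 0.0851
```

>>> {"name": "jog_arm", "arguments": {"motion": [{"dx": 0, "dy": 0, "dz": 0, "rx": 0, "ry": -9.4, "rz": 0, "jaw": 0.085}, {"dx": -0.05, "dy": 0, "dz": -0.039, "rx": 0, "ry": 0, "rz": 0, "jaw": 0.085}, {"dx": -0.05, "dy": 0, "dz": -0.039, "rx": 0, "ry": 0, "rz": 0, "jaw": 0.085}, {"dx": -0.05, "dy": 0, "dz": -0.039, "rx": 0, "ry": 0, "rz": 0, "jaw": 0.085}, {"dx": -0.05, "dy": 0, "dz": -0.039, "rx": 0, "ry": 0, "rz": 0, "jaw": 0.085}, {"dx": -0.05, "dy": 0, "dz": -0.039, "rx": 0, "ry": 0, "rz": 0, "jaw": 0.085}, {"dx": -0.05, "dy": 0, "dz": -0.039, "rx": 0, "ry": 0, "rz": 0, "jaw": 0.085}, {"dx": 0, "dy": 0, "dz": 0, "rx": 0, "ry": 0, "rz": 0, "jaw": 0.085}, {"dx": 0, "dy": 0, "dz": 0, "rx": 0, "ry": 0, "rz": 0, "jaw": 0.085}]}}

```text
clock: 1.4
position: [0.4401, 0.3193, 0.207]
tool_rot: [-0.5, -0.499, 0.5, 0.501]
force: [-0.7, -0.0, -0.1]
width: 0.085
```

```bash
python3 - <<'E'
from h import *
s=bot.observe();print(s['position'].round(4),R.from_quat(s['tool_rot']).as_matrix().round(4),s['force'].round(2),s['clock'])
p,d=bot.read_camera("wrist");cv2.imwrite("pics/w2.png",p[...,::-1])
w=cloud(d,*campose("wrist",s)).reshape(-1,3)
for k,c0,z,r in(("ivory",(.443,.315),.08,29),("ball",(.434,.115),.035,29),("wood",(.643,.258),.057,55)):
    m=(abs(w[:,2]-z)<.006)&(np.hypot(*(w[:,:2]-c0).T)<(r+20)/1000)
    q=w[m][:,:2].astype(np.float32)*1000
    print(k,len(q),cv2.minEnclosingCircle(q) if len(q)>5 else '',cv2.minAreaRect(q) if len(q)>5 else '')
E
```

```text
[0.4401 0.3193 0.207 ] [[ 1.4e-03 -7.0e-04 -1.0e+00]
 [ 1.0e+00  1.0e-04  1.4e-03]
 [ 1.0e-04 -1.0e+00  7.0e-04]] [-0.73 -0.01 -0.06] 1.4
ivory 2560 ((445.1232604980469, 314.5400390625), 28.900890350341797) ((444.8384704589844, 314.749755859375), (56.74239730834961, 56.61019515991211), 88.83807373046875)
ball 711 ((434.8915100097656, 115.48472595214844), 28.141746520996094) ((434.0524597167969, 116.82337951660156), (54.240028381347656, 51.95036315917969), 47.947967529296875)
wood 711 ((630.1947021484375, 251.072021484375), 44.755741119384766) ((629.7854614257812, 250.6560516357422), (46.80894470214844, 78.92267608642578), 22.603073120117188)
```

View pics/w2.png

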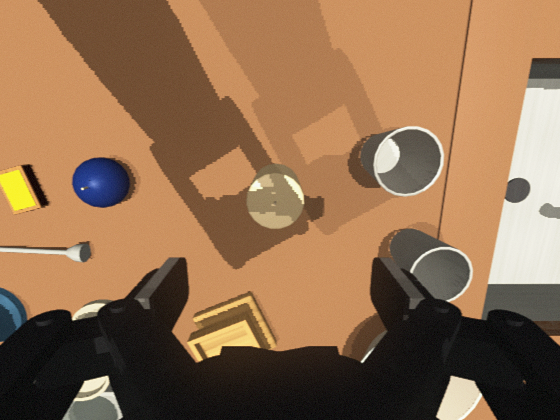

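The pillar sits at pixel (275,197), clear of the cups at (410,160) and (440,270). All three cameras agree to within 2–3 mm.

>>> {"name": "jog_arm", "arguments": {"motion": [{"dx": -0.0045, "dy": 0.05, "dz": -0.004, "rx": 0, "ry": 0, "rz": 0, "jaw": 0.085}, {"dx": 0, "dy": 0.05, "dz": 0, "rx": 0, "ry": 0, "rz": 0, "jaw": 0.085}, {"dx": 0, "dy": 0.05, "dz": 0, "rx": 0, "ry": 0, "rz": 0, "jaw": 0.085}, {"dx": 0, "dy": 0.025, "dz": 0, "rx": 0, "ry": 0, "rz": 0, "jaw": 0.085}, {"dx": 0, "dy": 0, "dz": 0, "rx": 0, "ry": 0, "rz": 0, "jaw": 0.05}, {"dx": 0, "dy": 0, "dz": 0, "rx": 0, "ry": 0, "rz": 0, "jaw": 0.05}, {"dx": 0, "dy": 0, "dz": 0, "rx": 0, "ry": 0, "rz": 0, "jaw": 0.05}, {"dx": 0, "dy": 0, "dz": 0, "rx": 0, "ry": 0, "rz": 0, "jaw": 0.05}, {"dx": 0, "dy": 0, "dz": 0, "rx": 0, "ry": 0, "rz": 0, "jaw": 0.05}, {"dx": 0, "dy": 0, "dz": 0, "rx": 0, "ry": 0, "rz": 0, "jaw": 0.05}]}}

```text
clock: 2.7
position: [0.4449, 0.3152, 0.0332]
tool_rot: [0.5, 0.5, -0.499, -0.5]
force: [-1.5, -0.2, 2.3]
width: 0.0558
```

>>> {"name": "jog_arm", "arguments": {"motion": [{"dx": 0, "dy": -0.02, "dz": 0, "rx": 0, "ry": 0, "rz": 0, "jaw": 0.05}, {"dx": 0, "dy": -0.045, "dz": 0, "rx": 0, "ry": 0, "rz": 0, "jaw": 0.05}, {"dx": 0, "dy": -0.045, "dz": 0, "rx": 0, "ry": 0, "rz": 0, "jaw": 0.05}, {"dx": 0, "dy": -0.02, "dz": 0, "rx": 0, "ry": 0, "rz": 0, "jaw": 0.05}, {"dx": -0.02, "dy": 0, "dz": -0.017, "rx": 0, "ry": 0, "rz": 0, "jaw": 0.05}, {"dx": -0.036, "dy": 0, "dz": -0.031, "rx": 0, "ry": 0, "rz": 0, "jaw": 0.05}, {"dx": -0.036, "dy": 0, "dz": -0.031, "rx": 0, "ry": 0, "rz": 0, "jaw": 0.05}, {"dx": -0.036, "dy": 0, "dz": -0.031, "rx": 0, "ry": 0, "rz": 0, "jaw": 0.05}, {"dx": -0.036, "dy": 0, "dz": -0.031, "rx": 0, "ry": 0, "rz": 0, "jaw": 0.05}, {"dx": -0.036, "dy": 0, "dz": -0.031, "rx": 0, "ry": 0, "rz": 0, "jaw": 0.05}, {"dx": -0.036, "dy": 0, "dz": -0.03, "rx": 0, "ry": 0, "rz": 0, "jaw": 0.05}, {"dx": 0, "dy": 0, "dz": 0, "rx": 0, "ry": 0, "rz": 0, "jaw": 0.05}, {"dx": 0, "dy": 0, "dz": 0, "rx": 0, "ry": 0, "rz": 0, "jaw": 0.05}]}}

```text
clock: 4.32
position: [0.6453, 0.0787, 0.1612]
tool_rot: [-0.5, -0.499, 0.5, 0.501]
force: [0.8, -0.2, -1.0]
width: 0.0561
```

```bash
python3 - <<'E'
from h import *
s=bot.observe();print(s['position'].round(4),R.from_quat(s['tool_rot']).as_matrix().round(4),s['force'].round(2),s['clock'])
p,d=bot.read_camera("wrist");cv2.imwrite("pics/w3.png",p[...,::-1])
w=cloud(d,*campose("wrist",s)).reshape(-1,3)
c0=s['position'][:2]
m=(abs(w[:,2]-s['position'][2]-.047)<.005)&(np.hypot(*(w[:,:2]-c0).T)<.045)
q=w[m][:,:2].astype(np.float32)*1000; print(len(q),cv2.minEnclosingCircle(q) if len(q)>5 else '')
E
```

```text
[0.6453 0.0787 0.1612] [[ 1.1e-03 -2.3e-03 -1.0e+00]
 [ 1.0e+00  2.0e-04  1.1e-03]
 [ 2.0e-04 -1.0e+00  2.3e-03]] [ 0.79 -0.22 -1.03] 4.325
13147 ((639.8267211914062, 78.03713989257812), 41.94325637817383)
```

View pics/w3.png

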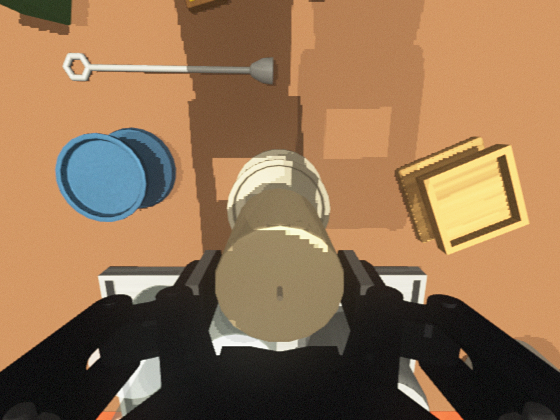

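Held upright, with the pedestal rim directly below at (280,190). Lowering.

>>> {"name": "jog_arm", "arguments": {"motion": [{"dx": 0, "dy": 0.025, "dz": -0.0015, "rx": 0, "ry": 0, "rz": 0, "jaw": 0.05}, {"dx": 0, "dy": 0.02, "dz": 0, "rx": 0, "ry": 0, "rz": 0, "jaw": 0.05}, {"dx": 0, "dy": 0.008, "dz": 0, "rx": 0, "ry": 0, "rz": 0, "jaw": 0.05}, {"dx": 0, "dy": 0.003, "dz": 0, "rx": 0, "ry": 0, "rz": 0, "jaw": 0.05}, {"dx": 0, "dy": 0, "dz": 0, "rx": 0, "ry": 0, "rz": 0, "jaw": 0.05}, {"dx": 0, "dy": 0, "dz": 0, "rx": 0, "ry": 0, "rz": 0, "jaw": 0.05}]}}

```text
clock: 5.12
position: [0.6483, 0.0787, 0.1074]
tool_rot: [0.501, 0.5, -0.499, -0.5]
force: [0.5, 0.5, -1.8]
width: 0.0558
```

>>> {"name": "jog_arm", "arguments": {"motion": [{"dx": 0, "dy": 0.0015, "dz": 0.001, "rx": 0, "ry": 0, "rz": 0, "jaw": 0.05}, {"dx": 0, "dy": 0.0015, "dz": 0, "rx": 0, "ry": 0, "rz": 0, "jaw": 0.05}, {"dx": 0, "dy": 0, "dz": 0, "rx": 0, "ry": 0, "rz": 0, "jaw": 0.05}, {"dx": 0, "dy": 0, "dz": 0, "rx": 0, "ry": 0, "rz": 0, "jaw": 0.05}]}}

```text
clock: 5.62
position: [0.6467, 0.0787, 0.1033]
tool_rot: [0.5, 0.5, -0.5, -0.5]
force: [-0.5, 0.2, -1.2]
width: 0.0562
```

>>> {"name": "jog_arm", "arguments": {"motion": [{"dx": 0, "dy": 0.001, "dz": 0, "rx": 0, "ry": 0, "rz": 0, "jaw": 0.05}, {"dx": 0, "dy": 0, "dz": 0, "rx": 0, "ry": 0, "rz": 0, "jaw": 0.05}]}}

```text
clock: 5.88
position: [0.6471, 0.0786, 0.1033]
tool_rot: [0.5, 0.5, -0.5, -0.5]
force: [-1.4, -1.2, 2.2]
width: 0.056
```

>>> {"name": "jog_arm", "arguments": {"motion": [{"dx": 0, "dy": 0, "dz": 0, "rx": 0, "ry": 0, "rz": 0, "jaw": 0.085}, {"dx": 0, "dy": 0, "dz": 0, "rx": 0, "ry": 0, "rz": 0, "jaw": 0.085}, {"dx": 0, "dy": 0, "dz": 0, "rx": 0, "ry": 0, "rz": 0, "jaw": 0.085}, {"dx": 0, "dy": -0.01, "dz": 0, "rx": 0, "ry": 0, "rz": 0, "jaw": 0.085}, {"dx": 0, "dy": -0.03, "dz": 0, "rx": 0, "ry": 0, "rz": 0, "jaw": 0.085}, {"dx": 0, "dy": -0.05, "dz": 0, "rx": 0, "ry": 0, "rz": 0, "jaw": 0.085}, {"dx": 0, "dy": -0.02, "dz": 0, "rx": 0, "ry": 0, "rz": 0, "jaw": 0.085}, {"dx": -0.04, "dy": 0, "dz": 0.0236, "rx": 0, "ry": 0, "rz": 0, "jaw": 0.085}, {"dx": -0.04, "dy": 0, "dz": 0.0236, "rx": 0, "ry": 0, "rz": 0, "jaw": 0.085}, {"dx": -0.04, "dy": 0, "dz": 0.0236, "rx": 0, "ry": 0, "rz": 0, "jaw": 0.085}, {"dx": -0.04, "dy": 0, "dz": 0.0236, "rx": 0, "ry": 0, "rz": 0, "jaw": 0.085}, {"dx": -0.04, "dy": 0, "dz": 0.0236, "rx": 0, "ry": 0, "rz": 0, "jaw": 0.085}, {"dx": -0.04, "dy": 0, "dz": 0.0236, "rx": 0, "ry": 0, "rz": 0, "jaw": 0.085}, {"dx": -0.04, "dy": 0, "dz": 0.0236, "rx": 0, "ry": 0, "rz": 0, "jaw": 0.085}, {"dx": -0.04, "dy": 0, "dz": 0.0236, "rx": 0, "ry": 0, "rz": 0, "jaw": 0.085}, {"dx": -0.038, "dy": 0, "dz": 0.0236, "rx": 0, "ry": 0, "rz": 0, "jaw": 0.085}, {"dx": 0, "dy": 0, "dz": 0, "rx": 0, "ry": 0, "rz": 0, "jaw": 0.085}, {"dx": 0, "dy": 0, "dz": 0, "rx": 0, "ry": 0, "rz": 0, "jaw": 0.085}]}}

```text
clock: 8.12
position: [0.434, -0.2788, 0.212]
tool_rot: [-0.5, -0.5, 0.5, 0.501]
force: [-1.1, 0.4, -0.5]
width: 0.0851
```

```bash
cat >> h.py <<'E'
def fit(n,k,c0,z,r,tol=.005):
    s=bot.observe();p,d=bot.read_camera(n)
    w=cloud(d,*campose(n,s)).reshape(-1,3)
    m=(abs(w[:,2]-z)<tol)&(np.hypot(*(w[:,:2]-c0).T)<r)
    q=w[m][:,:2].astype(np.float32)*1000
    if len(q)>5: print(n,k,len(q),'z',w[m][:,2].mean().round(4),'circ',np.round(cv2.minEnclosingCircle(q)[0],1),round(cv2.minEnclosingCircle(q)[1],1),'rect',[np.round(x,1) for x in cv2.minAreaRect(q)])
    else: print(n,k,'none')
    return p
E
python3 - <<'E'
from h import *
s=bot.observe();print(s['position'].round(4),R.from_quat(s['tool_rot']).as_matrix().round(4),s['force'].round(2),s['clock'])
fit("wrist","red",(.435,-.28),.09,.04)
fit("wrist","green",(.457,-.135),.085,.05)
p=fit("top","ivory",(.645,.079),.15,.045)
cv2.imwrite("pics/t2.png",p[...,::-1])
fit("top","ped",(.645,.079),.077,.06)
E
```

```text
[ 0.434  -0.2788  0.212 ] [[ 1.e-03 -2.e-04 -1.e+00]
 [ 1.e+00  8.e-04  1.e-03]
 [ 8.e-04 -1.e+00  2.e-04]] [-1.06  0.36 -0.48] 8.125
wrist red 1266 z 0.089 circ [ 436.6 -281.4] 19.9 rect [array([ 436.6, -281.7]), array([38.8, 38.9]), np.float64(0.5)]
wrist green 2039 z 0.0838 circ [ 459.6 -136.8] 31.7 rect [array([ 459.3, -137. ]), array([46.5, 46.3]), np.float64(77.5)]
top ivory 797 z 0.1491 circ [645.5  76.9] 28.9 rect [array([645. ,  76.7]), array([56.1, 55.3]), np.float64(2.2)]
top ped 305 z 0.0765 circ [644.8  77. ] 43.6 rect [array([637.9,  75.1]), array([72.1, 86.5]), np.float64(14.9)]
```

View pics/t2.png

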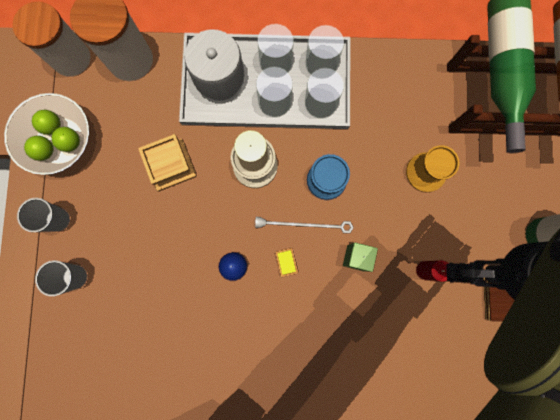

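The ivory pillar is centred in the pedestal to within 1 mm, with its top at 0.149 m; nothing else moved. Next the red candle.

>>> {"name": "jog_arm", "arguments": {"motion": [{"dx": -0.001, "dy": 0.05, "dz": -0.0015, "rx": 0, "ry": 0, "rz": 0, "jaw": 0.085}, {"dx": 0, "dy": 0.05, "dz": 0, "rx": 0, "ry": 0, "rz": 0, "jaw": 0.085}, {"dx": 0, "dy": 0.045, "dz": 0, "rx": 0, "ry": 0, "rz": 0, "jaw": 0.085}, {"dx": 0, "dy": 0.02, "dz": 0, "rx": 0, "ry": 0, "rz": 0, "jaw": 0.085}, {"dx": 0, "dy": 0, "dz": 0, "rx": 0, "ry": 0, "rz": 0, "jaw": 0.055}, {"dx": 0, "dy": 0, "dz": 0, "rx": 0, "ry": 0, "rz": 0, "jaw": 0.032}, {"dx": 0, "dy": 0, "dz": 0, "rx": 0, "ry": 0, "rz": 0, "jaw": 0.032}, {"dx": 0, "dy": 0, "dz": 0, "rx": 0, "ry": 0, "rz": 0, "jaw": 0.032}, {"dx": 0, "dy": 0, "dz": 0, "rx": 0, "ry": 0, "rz": 0, "jaw": 0.032}, {"dx": 0, "dy": 0, "dz": 0, "rx": 0, "ry": 0, "rz": 0, "jaw": 0.032}, {"dx": 0, "dy": 0, "dz": 0, "rx": 0, "ry": 0, "rz": 0, "jaw": 0.032}]}}

```text
clock: 9.7
position: [0.4371, -0.2812, 0.0496]
tool_rot: [0.502, 0.5, -0.5, -0.499]
force: [0.6, 1.4, 6.5]
width: 0.0376
```

>>> {"name": "jog_arm", "arguments": {"motion": [{"dx": 0, "dy": -0.02, "dz": 0, "rx": 0, "ry": 0, "rz": 0, "jaw": 0.032}, {"dx": 0, "dy": -0.045, "dz": 0, "rx": 0, "ry": 0, "rz": 0, "jaw": 0.032}, {"dx": 0, "dy": -0.045, "dz": 0, "rx": 0, "ry": 0, "rz": 0, "jaw": 0.032}, {"dx": 0, "dy": -0.03, "dz": 0, "rx": 0, "ry": 0, "rz": 0, "jaw": 0.032}, {"dx": -0.001, "dy": 0, "dz": -0.02, "rx": 0, "ry": 0, "rz": 0, "jaw": 0.032}, {"dx": -0.001, "dy": 0, "dz": -0.035, "rx": 0, "ry": 0, "rz": 0, "jaw": 0.032}, {"dx": -0.001, "dy": 0, "dz": -0.035, "rx": 0, "ry": 0, "rz": 0, "jaw": 0.032}, {"dx": -0.001, "dy": 0, "dz": -0.035, "rx": 0, "ry": 0, "rz": 0, "jaw": 0.032}, {"dx": -0.001, "dy": 0, "dz": -0.035, "rx": 0, "ry": 0, "rz": 0, "jaw": 0.032}, {"dx": -0.001, "dy": 0, "dz": -0.035, "rx": 0, "ry": 0, "rz": 0, "jaw": 0.032}, {"dx": 0, "dy": 0, "dz": -0.0115, "rx": 0, "ry": 0, "rz": 0, "jaw": 0.032}, {"dx": 0, "dy": 0, "dz": 0, "rx": 0, "ry": 0, "rz": 0, "jaw": 0.032}, {"dx": 0, "dy": 0, "dz": 0, "rx": 0, "ry": 0, "rz": 0, "jaw": 0.032}]}}

```text
clock: 11.32
position: [0.641, -0.2864, 0.1872]
tool_rot: [-0.5, -0.5, 0.5, 0.501]
force: [-0.0, 0.6, -1.1]
width: 0.0374
```

```bash
python3 - <<'E'
from h import *
s=bot.observe();print(s['position'].round(4),R.from_quat(s['tool_rot']).as_matrix().round(4),s['force'].round(2),s['clock'])
p=fit("wrist","brass",(.643,-.287),.087,.05)
cv2.imwrite("pics/w4.png",p[...,::-1])
fit("wrist","redtop",(.643,-.287),s['position'][2]+.042,.03)
E
```

```text
[ 0.641  -0.2864  0.1872] [[ 1.1e-03 -9.0e-04 -1.0e+00]
 [ 1.0e+00  2.0e-04  1.1e-03]
 [ 2.0e-04 -1.0e+00  9.0e-04]] [-0.01  0.62 -1.05] 11.325
wrist brass 747 z 0.0865 circ [ 644.2 -287.5] 33.5 rect [array([ 636.7, -287.7]), array([51. , 66.4]), np.float64(2.1)]
wrist redtop 5923 z 0.227 circ [ 635.  -286.9] 28.9 rect [array([ 639. , -284.8]), array([40.7, 51. ]), np.float64(27.9)]
```

View pics/w4.png

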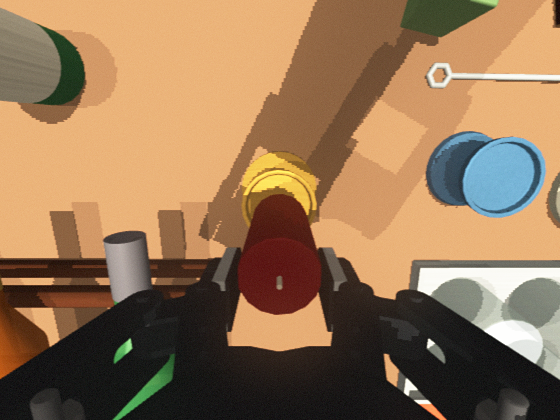

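The red candle is gripped upright, with the brass rim below at (280,198). The bottle neck at (130,250) is clear of the fingers. Lowering.

>>> {"name": "jog_arm", "arguments": {"motion": [{"dx": -0.001, "dy": 0.025, "dz": -0.002, "rx": 0, "ry": 0, "rz": 0, "jaw": 0.032}, {"dx": 0, "dy": 0.02, "dz": 0, "rx": 0, "ry": 0, "rz": 0, "jaw": 0.032}, {"dx": 0, "dy": 0.009, "dz": 0, "rx": 0, "ry": 0, "rz": 0, "jaw": 0.032}, {"dx": 0, "dy": 0.002, "dz": 0, "rx": 0, "ry": 0, "rz": 0, "jaw": 0.032}, {"dx": 0, "dy": 0.001, "dz": 0, "rx": 0, "ry": 0, "rz": 0, "jaw": 0.032}, {"dx": 0, "dy": 0, "dz": 0, "rx": 0, "ry": 0, "rz": 0, "jaw": 0.032}, {"dx": 0, "dy": 0, "dz": 0, "rx": 0, "ry": 0, "rz": 0, "jaw": 0.032}]}}

```text
clock: 12.3
position: [0.6444, -0.2875, 0.1311]
tool_rot: [0.501, 0.5, -0.5, -0.5]
force: [0.7, -0.5, -1.3]
width: 0.0378
```

>>> {"name": "jog_arm", "arguments": {"motion": [{"dx": 0, "dy": 0.0015, "dz": 0.001, "rx": 0, "ry": 0, "rz": 0, "jaw": 0.032}, {"dx": 0, "dy": 0.001, "dz": 0, "rx": 0, "ry": 0, "rz": 0, "jaw": 0.032}, {"dx": 0, "dy": 0, "dz": 0, "rx": 0, "ry": 0, "rz": 0, "jaw": 0.032}, {"dx": 0, "dy": 0, "dz": 0, "rx": 0, "ry": 0, "rz": 0, "jaw": 0.032}]}}

```text
clock: 12.8
position: [0.6437, -0.2875, 0.1297]
tool_rot: [0.501, 0.5, -0.5, -0.5]
force: [-1.8, 1.6, 5.7]
width: 0.0376
```

>>> {"name": "jog_arm", "arguments": {"motion": [{"dx": 0, "dy": 0, "dz": 0, "rx": 0, "ry": 0, "rz": 0, "jaw": 0.065}, {"dx": 0, "dy": 0, "dz": 0, "rx": 0, "ry": 0, "rz": 0, "jaw": 0.065}, {"dx": 0, "dy": 0, "dz": 0, "rx": 0, "ry": 0, "rz": 0, "jaw": 0.065}, {"dx": 0, "dy": -0.01, "dz": 0, "rx": 0, "ry": 0, "rz": 0, "jaw": 0.065}, {"dx": 0, "dy": -0.03, "dz": 0, "rx": 0, "ry": 0, "rz": 0, "jaw": 0.065}, {"dx": 0, "dy": -0.045, "dz": 0, "rx": 0, "ry": 0, "rz": 0, "jaw": 0.065}, {"dx": 0.02, "dy": 0, "dz": 0.026, "rx": 0, "ry": 0, "rz": 0, "jaw": 0.085}, {"dx": 0.033, "dy": 0, "dz": 0.04, "rx": 0, "ry": 0, "rz": 0, "jaw": 0.085}, {"dx": 0.033, "dy": 0, "dz": 0.04, "rx": 0, "ry": 0, "rz": 0, "jaw": 0.085}, {"dx": 0.033, "dy": 0, "dz": 0.04, "rx": 0, "ry": 0, "rz": 0, "jaw": 0.085}, {"dx": 0.033, "dy": 0, "dz": 0.04, "rx": 0, "ry": 0, "rz": 0, "jaw": 0.085}, {"dx": 0, "dy": 0, "dz": 0, "rx": 0, "ry": 6.3, "rz": 0, "jaw": 0.085}, {"dx": 0, "dy": 0, "dz": 0, "rx": 0, "ry": 6.3, "rz": 0, "jaw": 0.085}, {"dx": 0, "dy": 0, "dz": 0, "rx": 0, "ry": 0, "rz": 0, "jaw": 0.085}, {"dx": 0, "dy": 0, "dz": 0, "rx": 0, "ry": 0, "rz": 0, "jaw": 0.085}]}}

```text
clock: 14.68
position: [0.4573, -0.1353, 0.2133]
tool_rot: [0.552, 0.442, -0.442, -0.552]
force: [-0.0, -0.5, -0.4]
width: 0.0853
```

```bash
python3 - <<'E'
from h import *
s=bot.observe();M=R.from_quat(s['tool_rot']).as_matrix();print(s['position'].round(4),M.round(4),np.degrees(np.arctan2(M[1,0],M[0,0])),s['force'].round(2),s['clock'])
p=fit("wrist","green",(.458,-.136),.085,.05)
cv2.imwrite("pics/w5.png",p[...,::-1])
fit("top","red",(.642,-.287),.17,.04)
fit("scene","red",(.642,-.287),.17,.04)
fit("top","brass",(.642,-.287),.087,.05)
p=fit("scene","brass",(.642,-.287),.087,.05)
cv2.imwrite("pics/s5.png",p[...,::-1])
E
```

```text
[ 0.4573 -0.1353  0.2133] [[ 2.174e-01  5.000e-04 -9.761e-01]
 [ 9.761e-01 -2.000e-04  2.174e-01]
 [-1.000e-04 -1.000e+00 -5.000e-04]] 77.44252775562227 [-0.03 -0.49 -0.4 ] 14.675
wrist green 2087 z 0.084 circ [ 459.1 -136.5] 31.4 rect [array([ 458.7, -136.4]), array([46. , 45.3]), np.float64(77.6)]
top red 414 z 0.1691 circ [ 640.3 -287.5] 20.2 rect [array([ 640.1, -287. ]), array([38.5, 39.1]), np.float64(8.0)]
scene red 504 z 0.17 circ [ 643.2 -285.7] 20.7 rect [array([ 643.6, -284.4]), array([39.4, 38.3]), np.float64(1.1)]
top brass 227 z 0.0867 circ [ 641.  -287.2] 33.9 rect [array([ 638.7, -284. ]), array([66.5, 59.4]), np.float64(33.1)]
scene brass 408 z 0.0867 circ [ 643.5 -285. ] 34.3 rect [array([ 646.9, -282.5]), array([58.9, 66. ]), np.float64(22.5)]
```

View pics/s5.png

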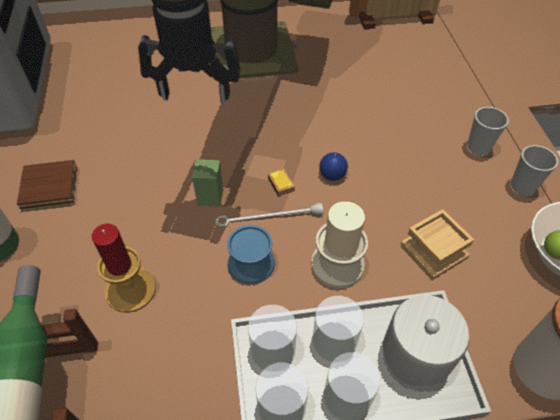

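The red candle stands in the brass dish at (112,245) and the ivory one in the pedestal at (345,230), both upright and centred to within 1 mm. Descending on the green candle.

>>> {"name": "jog_arm", "arguments": {"motion": [{"dx": 0, "dy": 0.05, "dz": 0, "rx": 0, "ry": 0, "rz": 0, "jaw": 0.085}, {"dx": 0, "dy": 0.05, "dz": 0, "rx": 0, "ry": 0, "rz": 0, "jaw": 0.085}, {"dx": 0, "dy": 0.045, "dz": 0, "rx": 0, "ry": 0, "rz": 0, "jaw": 0.085}, {"dx": 0, "dy": 0.023, "dz": 0, "rx": 0, "ry": 0, "rz": 0, "jaw": 0.085}, {"dx": 0, "dy": 0, "dz": 0, "rx": 0, "ry": 0, "rz": 0, "jaw": 0.06}, {"dx": 0, "dy": 0, "dz": 0, "rx": 0, "ry": 0, "rz": 0, "jaw": 0.038}, {"dx": 0, "dy": 0, "dz": 0, "rx": 0, "ry": 0, "rz": 0, "jaw": 0.038}, {"dx": 0, "dy": 0, "dz": 0, "rx": 0, "ry": 0, "rz": 0, "jaw": 0.038}, {"dx": 0, "dy": 0, "dz": 0, "rx": 0, "ry": 0, "rz": 0, "jaw": 0.038}, {"dx": 0, "dy": 0, "dz": 0, "rx": 0, "ry": 0, "rz": 0, "jaw": 0.038}, {"dx": 0, "dy": 0, "dz": 0, "rx": 0, "ry": 0, "rz": 0, "jaw": 0.038}]}}

```text
clock: 16.3
position: [0.4587, -0.1359, 0.0468]
tool_rot: [0.553, 0.443, -0.441, -0.551]
force: [-1.1, -0.5, 6.1]
width: 0.0446
```

>>> {"name": "jog_arm", "arguments": {"motion": [{"dx": 0, "dy": -0.02, "dz": 0, "rx": 0, "ry": 0, "rz": 0, "jaw": 0.038}, {"dx": 0, "dy": -0.045, "dz": 0, "rx": 0, "ry": 0, "rz": 0, "jaw": 0.038}, {"dx": 0, "dy": -0.045, "dz": 0, "rx": 0, "ry": 0, "rz": 0, "jaw": 0.038}, {"dx": 0, "dy": -0.03, "dz": 0, "rx": 0, "ry": 0, "rz": 0, "jaw": 0.038}, {"dx": 0, "dy": 0, "dz": 0, "rx": 0, "ry": -6.3, "rz": 0, "jaw": 0.038}, {"dx": 0, "dy": 0, "dz": 0, "rx": 0, "ry": -6.3, "rz": 0, "jaw": 0.038}, {"dx": 0.02, "dy": 0, "dz": 0, "rx": 0, "ry": 0, "rz": 0, "jaw": 0.038}, {"dx": 0.038, "dy": 0, "dz": 0, "rx": 0, "ry": 0, "rz": 0, "jaw": 0.038}, {"dx": 0.038, "dy": 0, "dz": 0, "rx": 0, "ry": 0, "rz": 0, "jaw": 0.038}, {"dx": 0.038, "dy": 0, "dz": 0, "rx": 0, "ry": 0, "rz": 0, "jaw": 0.038}, {"dx": 0.038, "dy": 0, "dz": 0, "rx": 0, "ry": 0, "rz": 0, "jaw": 0.038}, {"dx": 0.038, "dy": 0, "dz": 0, "rx": 0, "ry": 0, "rz": 0, "jaw": 0.038}, {"dx": 0.036, "dy": 0, "dz": -0.035, "rx": 0, "ry": 0, "rz": 0, "jaw": 0.038}, {"dx": 0.036, "dy": 0, "dz": -0.035, "rx": 0, "ry": 0, "rz": 0, "jaw": 0.038}, {"dx": 0.036, "dy": 0, "dz": -0.035, "rx": 0, "ry": 0, "rz": 0, "jaw": 0.038}, {"dx": 0.036, "dy": 0, "dz": -0.035, "rx": 0, "ry": 0, "rz": 0, "jaw": 0.038}, {"dx": 0.02, "dy": 0, "dz": -0.025, "rx": 0, "ry": 0, "rz": 0, "jaw": 0.038}, {"dx": 0, "dy": 0, "dz": 0, "rx": 0, "ry": 0, "rz": 0, "jaw": 0.038}, {"dx": 0, "dy": 0, "dz": 0, "rx": 0, "ry": 0, "rz": 0, "jaw": 0.038}]}}

```text
clock: 18.68
position: [0.6215, 0.2382, 0.1839]
tool_rot: [-0.5, -0.499, 0.501, 0.5]
force: [0.6, 0.2, -1.0]
width: 0.0448
```

```bash
python3 - <<'E'
from h import *
s=bot.observe();M=R.from_quat(s['tool_rot']).as_matrix();print(s['position'].round(4),M.round(4),np.degrees(np.arctan2(M[1,0],M[0,0])),s['force'].round(2),s['clock'])
p=fit("wrist","wood",(.643,.258),.057,.06)
cv2.imwrite("pics/w6.png",p[...,::-1])
fit("top","wood",(.643,.258),.057,.06)
fit("wrist","greentop",(s['position'][0],s['position'][1]),s['position'][2]+.0385,.035,.003)
fit("scene","greentop",(s['position'][0],s['position'][1]),s['position'][2]+.0385,.035,.003)
E
```

```text
[0.6215 0.2382 0.1839] [[ 7.e-04 -2.e-03 -1.e+00]
 [ 1.e+00 -7.e-04  7.e-04]
 [-7.e-04 -1.e+00  2.e-03]] 89.9619375736791 [ 0.61  0.16 -1.  ] 18.675
wrist wood 874 z 0.0559 circ [640.8 267.6] 47.3 rect [array([641.2, 268.2]), array([78.5, 55.1]), np.float64(23.4)]
top wood 287 z 0.0559 circ [641.4 257. ] 54.4 rect [array([641.4, 256.6]), array([77.3, 78.1]), np.float64(23.4)]
wrist greentop 9087 z 0.2217 circ [619.2 238.2] 34.6 rect [array([622.4, 238.1]), array([68.9, 46.6]), np.float64(89.5)]
scene greentop 617 z 0.2234 circ [621.4 238. ] 34.5 rect [array([626.3, 237.3]), array([48.8, 63.6]), np.float64(18.5)]
```

View pics/w6.png

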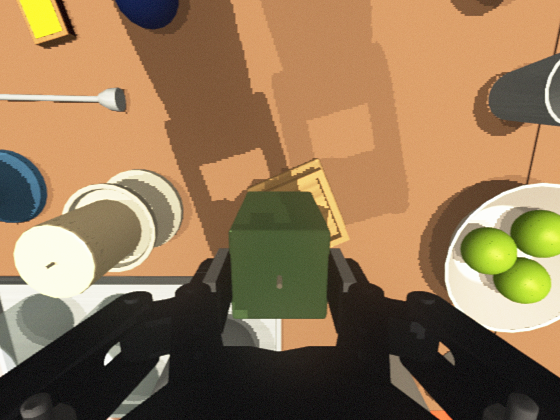

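The candle is held square to the jaws and the tray is visible below at (300,200). Shift, turn by 23.5°, then lower part way.

>>> {"name": "jog_arm", "arguments": {"motion": [{"dx": 0.0195, "dy": 0, "dz": -0.0225, "rx": 0, "ry": 0, "rz": 0, "jaw": 0.038}, {"dx": 0, "dy": 0, "dz": 0, "rx": 0, "ry": -7.85, "rz": 0, "jaw": 0.038}, {"dx": 0, "dy": 0, "dz": 0, "rx": 0, "ry": -7.85, "rz": 0, "jaw": 0.038}, {"dx": 0, "dy": 0, "dz": 0, "rx": 0, "ry": -7.85, "rz": 0, "jaw": 0.038}, {"dx": 0, "dy": 0.03, "dz": 0, "rx": 0, "ry": 0, "rz": 0, "jaw": 0.038}, {"dx": 0, "dy": 0.03, "dz": 0, "rx": 0, "ry": 0, "rz": 0, "jaw": 0.038}, {"dx": 0, "dy": 0.01, "dz": 0, "rx": 0, "ry": 0, "rz": 0, "jaw": 0.038}, {"dx": 0, "dy": 0, "dz": 0, "rx": 0, "ry": 0, "rz": 0, "jaw": 0.038}, {"dx": 0, "dy": 0, "dz": 0, "rx": 0, "ry": 0, "rz": 0, "jaw": 0.038}]}}

```text
clock: 20.0
position: [0.6459, 0.2584, 0.1168]
tool_rot: [0.388, 0.592, -0.591, -0.387]
force: [0.1, 0.0, -0.4]
width: 0.0441
```

```bash
python3 - <<'E'
from h import *
s=bot.observe();M=R.from_quat(s['tool_rot']).as_matrix();print(s['position'].round(4),M.round(4),np.degrees(np.arctan2(M[1,0],M[0,0])),s['force'].round(2),s['clock'])
E
```

```text
[0.6459 0.2584 0.1168] [[-3.988e-01  2.700e-03 -9.170e-01]
 [ 9.170e-01  9.000e-04 -3.988e-01]
 [-3.000e-04 -1.000e+00 -2.900e-03]] 113.5046434200885 [ 0.11  0.01 -0.45] 20.0
```

>>> {"name": "jog_arm", "arguments": {"motion": [{"dx": 0, "dy": 0.012, "dz": 0.0015, "rx": 0, "ry": 0, "rz": 0, "jaw": 0.038}, {"dx": 0, "dy": 0.008, "dz": 0, "rx": 0, "ry": 0, "rz": 0, "jaw": 0.038}, {"dx": 0, "dy": 0.002, "dz": 0, "rx": 0, "ry": 0, "rz": 0, "jaw": 0.038}, {"dx": 0, "dy": 0.001, "dz": 0, "rx": 0, "ry": 0, "rz": 0, "jaw": 0.038}, {"dx": 0, "dy": 0, "dz": 0, "rx": 0, "ry": 0, "rz": 0, "jaw": 0.038}, {"dx": 0, "dy": 0, "dz": 0, "rx": 0, "ry": 0, "rz": 0, "jaw": 0.038}]}}

```text
clock: 20.75
position: [0.6437, 0.2577, 0.092]
tool_rot: [0.388, 0.592, -0.591, -0.388]
force: [0.1, 0.2, -0.5]
width: 0.0444
```

>>> {"name": "jog_arm", "arguments": {"motion": [{"dx": 0, "dy": 0.001, "dz": 0, "rx": 0, "ry": 0, "rz": 0, "jaw": 0.038}, {"dx": 0, "dy": 0.001, "dz": 0, "rx": 0, "ry": 0, "rz": 0, "jaw": 0.038}, {"dx": 0, "dy": 0, "dz": 0, "rx": 0, "ry": 0, "rz": 0, "jaw": 0.038}, {"dx": 0, "dy": 0, "dz": 0, "rx": 0, "ry": 0, "rz": 0, "jaw": 0.038}]}}

```text
clock: 21.25
position: [0.6441, 0.2578, 0.092]
tool_rot: [0.388, 0.592, -0.591, -0.387]
force: [-2.8, -1.2, 7.4]
width: 0.0445
```

>>> {"name": "jog_arm", "arguments": {"motion": [{"dx": 0, "dy": 0, "dz": 0, "rx": 0, "ry": 0, "rz": 0, "jaw": 0.065}, {"dx": 0, "dy": 0, "dz": 0, "rx": 0, "ry": 0, "rz": 0, "jaw": 0.065}, {"dx": 0, "dy": 0, "dz": 0, "rx": 0, "ry": 0, "rz": 0, "jaw": 0.065}, {"dx": 0, "dy": -0.01, "dz": 0, "rx": 0, "ry": 0, "rz": 0, "jaw": 0.065}, {"dx": 0, "dy": -0.03, "dz": 0, "rx": 0, "ry": 0, "rz": 0, "jaw": 0.065}, {"dx": 0, "dy": -0.045, "dz": 0, "rx": 0, "ry": 0, "rz": 0, "jaw": 0.065}, {"dx": 0, "dy": -0.025, "dz": 0, "rx": 0, "ry": 0, "rz": 0, "jaw": 0.065}, {"dx": 0, "dy": 0, "dz": 0, "rx": 0, "ry": 7.85, "rz": 0, "jaw": 0.085}, {"dx": 0, "dy": 0, "dz": 0, "rx": 0, "ry": 7.85, "rz": 0, "jaw": 0.085}, {"dx": 0, "dy": 0, "dz": 0, "rx": 0, "ry": 7.85, "rz": 0, "jaw": 0.085}, {"dx": -0.0238, "dy": 0, "dz": 0.035, "rx": 0, "ry": 0, "rz": 0, "jaw": 0.085}, {"dx": -0.0238, "dy": 0, "dz": 0.035, "rx": 0, "ry": 0, "rz": 0, "jaw": 0.085}, {"dx": -0.0238, "dy": 0, "dz": 0.035, "rx": 0, "ry": 0, "rz": 0, "jaw": 0.085}, {"dx": -0.0238, "dy": 0, "dz": 0.035, "rx": 0, "ry": 0, "rz": 0, "jaw": 0.085}, {"dx": -0.0238, "dy": 0, "dz": 0.035, "rx": 0, "ry": 0, "rz": 0, "jaw": 0.085}, {"dx": -0.0238, "dy": 0, "dz": 0.035, "rx": 0, "ry": 0, "rz": 0, "jaw": 0.085}, {"dx": 0, "dy": 0, "dz": 0, "rx": 0, "ry": 0, "rz": 0, "jaw": 0.085}, {"dx": 0, "dy": 0, "dz": 0, "rx": 0, "ry": 0, "rz": 0, "jaw": 0.085}]}}

```text
clock: 23.5
position: [0.4341, 0.1151, 0.2008]
tool_rot: [0.501, 0.5, -0.499, -0.5]
force: [-0.1, 0.4, -0.7]
width: 0.0851
```

```bash
python3 - <<'E'
from h import *
s=bot.observe();M=R.from_quat(s['tool_rot']).as_matrix();print(s['position'].round(4),M.round(4),s['force'].round(2),s['clock'])
fit("wrist","ball",(.434,.115),.03,.045,.012)
fit("top","green",(.643,.258),.13,.05)
fit("scene","green",(.643,.258),.13,.05)
fit("top","wood",(.643,.258),.057,.06)
p=fit("scene","wood",(.643,.258),.057,.06)
cv2.imwrite("pics/s6.png",cv2.resize(p[150:330,160:520,::-1],None,fx=2,fy=2))
E
```

```text
[0.4341 0.1151 0.2008] [[ 9.0e-04  2.1e-03 -1.0e+00]
 [ 1.0e+00  4.0e-04  9.0e-04]
 [ 5.0e-04 -1.0e+00 -2.1e-03]] [-0.06  0.39 -0.67] 23.5
wrist ball 836 z 0.0358 circ [435.4 114.3] 28.6 rect [array([434.8, 113.9]), array([55.2, 56.5]), np.float64(42.1)]
top green 629 z 0.1291 circ [641.3 256.5] 31.2 rect [array([641.3, 256.6]), array([46.7, 46. ]), np.float64(23.4)]
scene green 686 z 0.1303 circ [644.4 258.8] 31.2 rect [array([643.4, 259.3]), array([47.6, 48.7]), np.float64(23.4)]
top wood 401 z 0.056 circ [641.7 255.8] 53.3 rect [array([642.1, 257.4]), array([79.1, 78.3]), np.float64(23.5)]
scene wood 611 z 0.0569 circ [644.3 259.6] 54.4 rect [array([643.6, 260.1]), array([80.5, 80.4]), np.float64(24.3)]
```

View pics/s6.png

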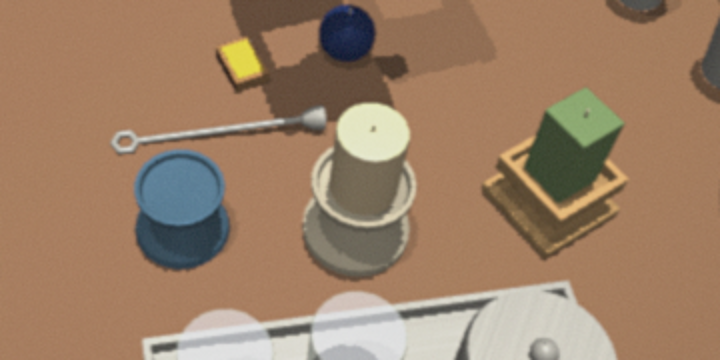

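The green candle sits flat in the tray, centred, with both at 23.4°. The snuffer and matchbox haven't moved. Now the ball.

>>> {"name": "jog_arm", "arguments": {"motion": [{"dx": 0, "dy": 0.05, "dz": 0, "rx": 0, "ry": 0, "rz": 0, "jaw": 0.085}, {"dx": 0, "dy": 0.05, "dz": 0, "rx": 0, "ry": 0, "rz": 0, "jaw": 0.085}, {"dx": 0, "dy": 0.05, "dz": 0, "rx": 0, "ry": 0, "rz": 0, "jaw": 0.085}, {"dx": 0, "dy": 0.03, "dz": 0, "rx": 0, "ry": 0, "rz": 0, "jaw": 0.085}, {"dx": 0, "dy": 0.013, "dz": 0, "rx": 0, "ry": 0, "rz": 0, "jaw": 0.085}, {"dx": 0, "dy": 0, "dz": 0, "rx": 0, "ry": 0, "rz": 0, "jaw": 0.07}, {"dx": 0, "dy": 0, "dz": 0, "rx": 0, "ry": 0, "rz": 0, "jaw": 0.052}, {"dx": 0, "dy": 0, "dz": 0, "rx": 0, "ry": 0, "rz": 0, "jaw": 0.052}, {"dx": 0, "dy": 0, "dz": 0, "rx": 0, "ry": 0, "rz": 0, "jaw": 0.052}, {"dx": 0, "dy": 0, "dz": 0, "rx": 0, "ry": 0, "rz": 0, "jaw": 0.052}, {"dx": 0, "dy": 0, "dz": 0, "rx": 0, "ry": 0, "rz": 0, "jaw": 0.052}]}}

```text
clock: 25.12
position: [0.4345, 0.115, 0.0077]
tool_rot: [0.501, 0.5, -0.499, -0.5]
force: [1.4, -0.5, 3.3]
width: 0.052
```

>>> {"name": "jog_arm", "arguments": {"motion": [{"dx": 0, "dy": 0, "dz": 0, "rx": 0, "ry": 0, "rz": 0, "jaw": 0.046}, {"dx": 0, "dy": 0, "dz": 0, "rx": 0, "ry": 0, "rz": 0, "jaw": 0.046}, {"dx": 0, "dy": 0, "dz": 0, "rx": 0, "ry": 0, "rz": 0, "jaw": 0.046}]}}

```text
clock: 25.5
position: [0.4347, 0.115, 0.0086]
tool_rot: [0.501, 0.5, -0.499, -0.5]
force: [-2.1, -1.6, 11.2]
width: 0.0478
```

```bash
python3 - <<'E'
from h import *
s=bot.observe();print(s['position'],s['width'],s['force'])
p=fit("wrist","ball",(.434,.115),.042,.045,.01)
cv2.imwrite("pics/w7.png",p[...,::-1])
fit("top","ball",(.434,.115),.045,.05,.008)
E
```

```text
[0.43465287 0.11495808 0.00861413] 0.04778252195579087 [-2.13392644 -1.62356381 11.19071453]
wrist ball 9142 z 0.0445 circ [428.9 114.4] 37.6 rect [array([432.3, 111.9]), array([61.3, 53.1]), np.float64(54.1)]
top ball none
```

View pics/w7.png

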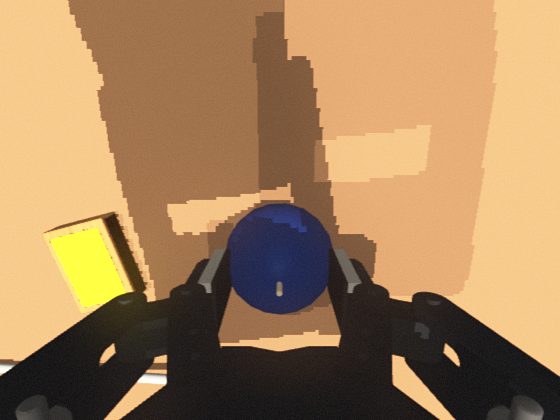

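The ball is between the pads at (280,258), but the width reads 48 mm and is still shrinking. I'll test-lift slightly and check for slip.

>>> {"name": "jog_arm", "arguments": {"motion": [{"dx": 0, "dy": 0, "dz": 0, "rx": 0, "ry": 0, "rz": 0, "jaw": 0.046}, {"dx": 0, "dy": -0.004, "dz": 0, "rx": 0, "ry": 0, "rz": 0, "jaw": 0.046}, {"dx": 0, "dy": -0.008, "dz": 0, "rx": 0, "ry": 0, "rz": 0, "jaw": 0.046}, {"dx": 0, "dy": -0.008, "dz": 0, "rx": 0, "ry": 0, "rz": 0, "jaw": 0.046}, {"dx": 0, "dy": 0, "dz": 0, "rx": 0, "ry": 0, "rz": 0, "jaw": 0.046}]}}

```text
clock: 26.22
position: [0.434, 0.115, 0.0276]
tool_rot: [0.5, 0.5, -0.499, -0.5]
force: [-0.3, 0.6, -1.3]
width: 0.0471
```

```bash
python3 - <<'E'
from h import *
s=bot.observe();print(s['position'],s['width'],s['force'])
p,d=bot.read_camera("wrist");w=cloud(d,*campose("wrist",s))
m=(p[...,2]>p[...,0]*1.8)&(p[...,2]>50);m[:150]=0
print(m.sum(),np.nanmax(w[m][:,2]),np.nanpercentile(w[m][:,2],[1,50,95]),np.nanmean(w[m],0))
cv2.imwrite("pics/w8.png",p[...,::-1])
p,d=bot.read_camera("scene")
cv2.imwrite("pics/s8.png",cv2.resize(p[90:240,200:400,::-1],None,fx=3,fy=3,interpolation=cv2.INTER_CUBIC))
E
```

```text
[0.43395086 0.11502426 0.02757268] 0.04713482628134903 [-0.30681483  0.60599022 -1.34616246]
5906 0.0715534066431625 [0.04823637 0.06498843 0.06988499] [0.42601176 0.11483325 0.06395667]
```

View pics/s8.png

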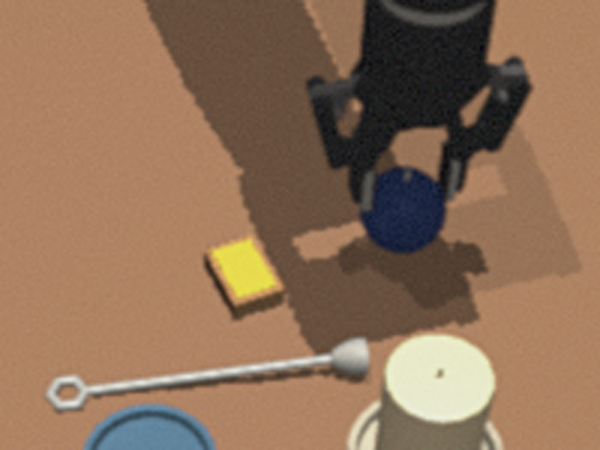

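The ball rose with the tool (its top is at 0.0715 m, 19.5 mm up), so it is held. The pads look high on it, though, so I'll measure the fingertip height.

```bash
python3 - <<'E'
from h import *
s=bot.observe()
for n in("wrist","scene"):
    p,d=bot.read_camera(n);w=cloud(d,*campose(n,s))
    dark=(p.max(-1)<130)&(p.max(-1).astype(int)-p.min(-1)<25)
    q=w[dark];r=q-s['position']
    for sg in(-1,1):
        m=(abs(r[:,0])<.03)&(sg*r[:,1]>.018)&(sg*r[:,1]<.05)&(q[:,2]>.012)&(q[:,2]<.12)
        print(n,sg,m.sum(),'z rel TCP pct',np.percentile(r[m][:,2],[0,2,5,10,25,50]).round(4) if m.sum() else '', 'low pts y',np.median(r[m][r[m][:,2]<np.percentile(r[m][:,2],10)],0).round(4) if m.sum() else '')
E
```

```text
wrist -1 6082 z rel TCP pct [0.009  0.0311 0.0367 0.0441 0.0623 0.0795] low pts y [-0.0066 -0.0248  0.0367]
wrist 1 7407 z rel TCP pct [0.0141 0.0302 0.0367 0.0457 0.0652 0.0794] low pts y [-0.0063  0.0232  0.0367]
scene -1 284 z rel TCP pct [0.0036 0.0122 0.0253 0.0368 0.0503 0.074 ] low pts y [ 0.0078 -0.0239  0.0251]
scene 1 256 z rel TCP pct [0.0041 0.0204 0.0281 0.0355 0.0483 0.0686] low pts y [0.0098 0.0248 0.028 ]
```

>>> {"name": "jog_arm", "arguments": {"motion": [{"dx": 0, "dy": -0.015, "dz": 0, "rx": 0, "ry": 0, "rz": 0, "jaw": 0.046}, {"dx": 0, "dy": -0.025, "dz": 0, "rx": 0, "ry": 0, "rz": 0, "jaw": 0.046}, {"dx": 0, "dy": -0.025, "dz": 0, "rx": 0, "ry": 0, "rz": 0, "jaw": 0.046}, {"dx": 0, "dy": -0.02, "dz": 0, "rx": 0, "ry": 0, "rz": 0, "jaw": 0.046}, {"dx": 0, "dy": -0.01, "dz": 0, "rx": 0, "ry": 0, "rz": 0, "jaw": 0.046}, {"dx": -0.01, "dy": 0, "dz": -0.01, "rx": 0, "ry": 0, "rz": 0, "jaw": 0.046}, {"dx": -0.02, "dy": 0, "dz": -0.02, "rx": 0, "ry": 0, "rz": 0, "jaw": 0.046}, {"dx": -0.02, "dy": 0, "dz": -0.02, "rx": 0, "ry": 0, "rz": 0, "jaw": 0.046}, {"dx": -0.02, "dy": 0, "dz": -0.02, "rx": 0, "ry": 0, "rz": 0, "jaw": 0.046}, {"dx": -0.02, "dy": 0, "dz": -0.02, "rx": 0, "ry": 0, "rz": 0, "jaw": 0.046}, {"dx": -0.02, "dy": 0, "dz": -0.02, "rx": 0, "ry": 0, "rz": 0, "jaw": 0.046}, {"dx": -0.02, "dy": 0, "dz": -0.02, "rx": 0, "ry": 0, "rz": 0, "jaw": 0.046}, {"dx": -0.02, "dy": 0, "dz": -0.02, "rx": 0, "ry": 0, "rz": 0, "jaw": 0.046}, {"dx": -0.02, "dy": 0, "dz": -0.02, "rx": 0, "ry": 0, "rz": 0, "jaw": 0.046}, {"dx": -0.012, "dy": 0, "dz": -0.01, "rx": 0, "ry": 0, "rz": 0, "jaw": 0.046}, {"dx": -0.006, "dy": 0, "dz": -0.005, "rx": 0, "ry": 0, "rz": 0, "jaw": 0.046}, {"dx": 0, "dy": 0, "dz": 0, "rx": 0, "ry": 0, "rz": 0, "jaw": 0.046}, {"dx": 0, "dy": 0, "dz": 0, "rx": 0, "ry": 0, "rz": 0, "jaw": 0.046}]}}

```text
clock: 28.68
position: [0.6178, -0.0726, 0.1217]
tool_rot: [-0.5, -0.5, 0.5, 0.5]
force: [0.5, 0.5, -0.2]
width: 0.0472
```

```bash
python3 - <<'E'
from h import *
s=bot.observe();print(s['position'].round(4),s['width'],s['force'].round(2))
for n in("wrist","scene"):
    p,d=bot.read_camera(n);w=cloud(d,*campose(n,s))
    m=(p[...,2]>p[...,0]*1.8)&(p[...,2]>40)&(np.hypot(w[...,0]-s['position'][0],w[...,1]-s['position'][1])<.04)&(w[...,2]>.1)
    print(n,m.sum(),np.nanpercentile(w[m][:,2],[1,50,95,99.5]).round(4),np.nanmin(w[m],0).round(4),np.nanmax(w[m],0).round(4))
cv2.imwrite("pics/s9.png",cv2.resize(p[120:300,180:400,::-1],None,fx=3,fy=3,interpolation=cv2.INTER_CUBIC))
fit("wrist","bowl",(.62,-.074),.0655,.05)
E
```

```text
[ 0.6178 -0.0726  0.1217] 0.04718773516747886 [ 0.5   0.5  -0.18]
wrist 5888 [0.1356 0.1569 0.1637 0.1647] [ 0.5902 -0.0971  0.1294] [ 0.6276 -0.0486  0.1658]
scene 868 [0.1288 0.1558 0.1651 0.1666] [ 0.6023 -0.0973  0.1237] [ 0.6477 -0.0453  0.167 ]
wrist bowl 1217 z 0.0654 circ [622.  -75.2] 38.4 rect [array([607. , -76.4]), array([46.5, 76.3]), np.float64(4.6)]
```

View pics/s9.png

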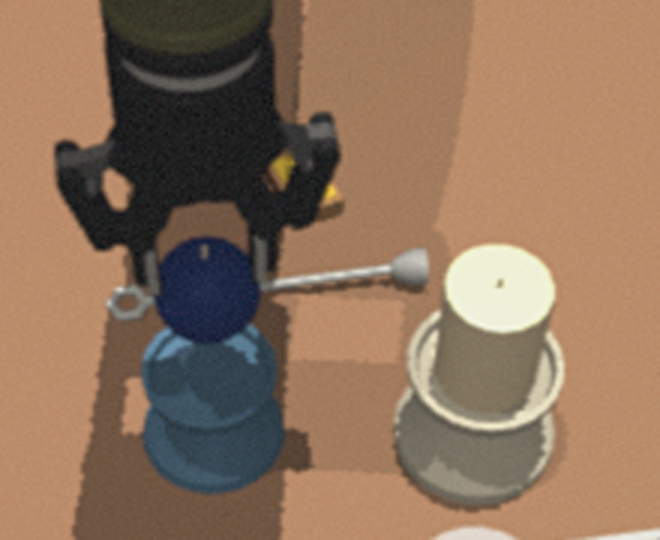

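The ball is upright and hasn't slipped, and it hangs over the bowl at (210,370). The fingertips are well above its foot. Lowering.

>>> {"name": "jog_arm", "arguments": {"motion": [{"dx": -0.0015, "dy": 0.015, "dz": -0.002, "rx": 0, "ry": 0, "rz": 0, "jaw": 0.046}, {"dx": 0, "dy": 0.018, "dz": 0, "rx": 0, "ry": 0, "rz": 0, "jaw": 0.046}, {"dx": 0, "dy": 0.012, "dz": 0, "rx": 0, "ry": 0, "rz": 0, "jaw": 0.046}, {"dx": 0, "dy": 0.004, "dz": 0, "rx": 0, "ry": 0, "rz": 0, "jaw": 0.046}, {"dx": 0, "dy": 0, "dz": 0, "rx": 0, "ry": 0, "rz": 0, "jaw": 0.046}, {"dx": 0, "dy": 0, "dz": 0, "rx": 0, "ry": 0, "rz": 0, "jaw": 0.046}]}}

```text
clock: 29.58
position: [0.6209, -0.0749, 0.0736]
tool_rot: [0.501, 0.5, -0.5, -0.5]
force: [-0.5, -0.9, -0.1]
width: 0.0474
```

>>> {"name": "jog_arm", "arguments": {"motion": [{"dx": 0, "dy": 0.002, "dz": 0, "rx": 0, "ry": 0, "rz": 0, "jaw": 0.046}, {"dx": 0, "dy": 0.001, "dz": 0, "rx": 0, "ry": 0, "rz": 0, "jaw": 0.046}, {"dx": 0, "dy": 0.001, "dz": 0, "rx": 0, "ry": 0, "rz": 0, "jaw": 0.046}, {"dx": 0, "dy": 0, "dz": 0, "rx": 0, "ry": 0, "rz": 0, "jaw": 0.046}, {"dx": 0, "dy": 0, "dz": 0, "rx": 0, "ry": 0, "rz": 0, "jaw": 0.046}]}}

```text
clock: 30.2
position: [0.6203, -0.0747, 0.0689]
tool_rot: [0.5, 0.5, -0.5, -0.5]
force: [0.5, -0.3, -0.2]
width: 0.047
```

>>> {"name": "jog_arm", "arguments": {"motion": [{"dx": 0, "dy": 0.001, "dz": 0, "rx": 0, "ry": 0, "rz": 0, "jaw": 0.046}, {"dx": 0, "dy": 0, "dz": 0, "rx": 0, "ry": 0, "rz": 0, "jaw": 0.046}, {"dx": 0, "dy": 0, "dz": 0, "rx": 0, "ry": 0, "rz": 0, "jaw": 0.046}]}}

```text
clock: 30.58
position: [0.6206, -0.0747, 0.0688]
tool_rot: [0.5, 0.5, -0.5, -0.5]
force: [-2.4, 1.4, 6.0]
width: 0.0473
```

Contact. Release, rise, and back away towards the robot.

>>> {"name": "jog_arm", "arguments": {"motion": [{"dx": 0, "dy": 0, "dz": 0, "rx": 0, "ry": 0, "rz": 0, "jaw": 0.055}, {"dx": 0, "dy": 0, "dz": 0, "rx": 0, "ry": 0, "rz": 0, "jaw": 0.07}, {"dx": 0, "dy": 0, "dz": 0, "rx": 0, "ry": 0, "rz": 0, "jaw": 0.08}, {"dx": 0, "dy": 0, "dz": 0, "rx": 0, "ry": 0, "rz": 0, "jaw": 0.08}, {"dx": 0, "dy": -0.01, "dz": 0, "rx": 0, "ry": 0, "rz": 0, "jaw": 0.08}, {"dx": 0, "dy": -0.03, "dz": 0, "rx": 0, "ry": 0, "rz": 0, "jaw": 0.08}, {"dx": 0, "dy": -0.05, "dz": 0, "rx": 0, "ry": 0, "rz": 0, "jaw": 0.08}, {"dx": 0, "dy": -0.05, "dz": 0, "rx": 0, "ry": 0, "rz": 0, "jaw": 0.08}, {"dx": 0, "dy": -0.02, "dz": 0.03, "rx": 0, "ry": 0, "rz": 0, "jaw": 0.08}, {"dx": 0, "dy": 0, "dz": 0.05, "rx": 0, "ry": 0, "rz": 0, "jaw": 0.08}, {"dx": 0, "dy": 0, "dz": 0.05, "rx": 0, "ry": 0, "rz": 0, "jaw": 0.08}, {"dx": 0, "dy": 0, "dz": 0.05, "rx": 0, "ry": 0, "rz": 0, "jaw": 0.08}, {"dx": 0, "dy": 0, "dz": 0, "rx": 0, "ry": 0, "rz": 0, "jaw": 0.08}, {"dx": 0, "dy": 0, "dz": 0, "rx": 0, "ry": 0, "rz": 0, "jaw": 0.08}]}}

```text
clock: 32.33
position: [0.4409, -0.0747, 0.2289]
tool_rot: [0.501, 0.5, -0.499, -0.499]
force: [0.1, -0.8, 0.3]
width: 0.0801
```

```bash
python3 - <<'E'
from h import *
s=bot.observe();print(s['position'].round(4),s['force'].round(2),s['clock'])
for n in("top","scene"):
    fit(n,"ivory",(.645,.079),.15,.045);fit(n,"red",(.642,-.287),.17,.04);fit(n,"green",(.643,.258),.13,.05)
    fit(n,"ball",(.62,-.074),.100,.045,.015);fit(n,"bowl",(.62,-.074),.0665,.05)
    fit(n,"ped",(.645,.079),.077,.06);fit(n,"wood",(.643,.258),.057,.06);p=fit(n,"match",(.444,.007),.015,.045)
    cv2.imwrite(f"pics/end_{n}.png",p[...,::-1])
E
```

```text
[ 0.4409 -0.0747  0.2289] [ 0.13 -0.82  0.32] 32.325
top ivory 796 z 0.1491 circ [645.   76.7] 28.8 rect [array([645. ,  76.7]), array([56.3, 55.2]), np.float64(1.9)]
top red 415 z 0.1691 circ [ 640.1 -287.8] 20.5 rect [array([ 640.5, -287.6]), array([38.9, 39.2]), np.float64(19.7)]
top green 633 z 0.1292 circ [641.  256.6] 31.1 rect [array([641.3, 256.3]), array([46.2, 45.9]), np.float64(23.0)]
top ball 681 z 0.1023 circ [618.3 -75.1] 28.4 rect [array([616.9, -74.9]), array([52.9, 55.1]), np.float64(0.9)]
top bowl 304 z 0.0655 circ [618.9 -75.5] 38.7 rect [array([618.5, -74.9]), array([75.2, 75.3]), np.float64(89.3)]
top ped 292 z 0.0767 circ [644.6  77.1] 43.6 rect [array([638.1,  75.2]), array([73.1, 86.4]), np.float64(14.2)]
top wood 399 z 0.0561 circ [641.8 256.4] 53.2 rect [array([641.9, 257.1]), array([78.9, 78.4]), np.float64(23.6)]
top match 467 z 0.0146 circ [443.6   6.3] 30.9 rect [array([443.3,   6.2]), array([52.7, 36.6]), np.float64(15.0)]
scene ivory 893 z 0.1503 circ [647.8  79.6] 29.4 rect [array([648.6,  79.2]), array([56.2, 56.8]), np.float64(76.1)]
scene red 505 z 0.1701 circ [ 642.3 -285. ] 20.6 rect [array([ 643. , -284.8]), array([39.6, 38.7]), np.float64(7.0)]
scene green 689 z 0.1303 circ [644.5 259. ] 31.3 rect [array([644.1, 259.1]), array([46.6, 48. ]), np.float64(23.2)]
scene ball 842 z 0.1024 circ [622.8 -72.7] 28.4 rect [array([624.8, -72.6]), array([56.4, 50.5]), np.float64(84.9)]
scene bowl 377 z 0.066 circ [621.4 -71.9] 39.2 rect [array([627.4, -72.3]), array([76.7, 64.6]), np.float64(89.3)]
scene ped 514 z 0.0771 circ [647.3  79.6] 44.3 rect [array([653.5,  77. ]), array([86.3, 74.3]), np.float64(67.6)]
scene wood 621 z 0.057 circ [643.7 260. ] 54.6 rect [array([643.9, 259.9]), array([79.5, 79.9]), np.float64(23.6)]
scene match 406 z 0.0158 circ [444.7   9.4] 31.9 rect [array([445.8,   9. ]), array([55.1, 37.2]), np.float64(14.2)]
```

View pics/end_scene.png

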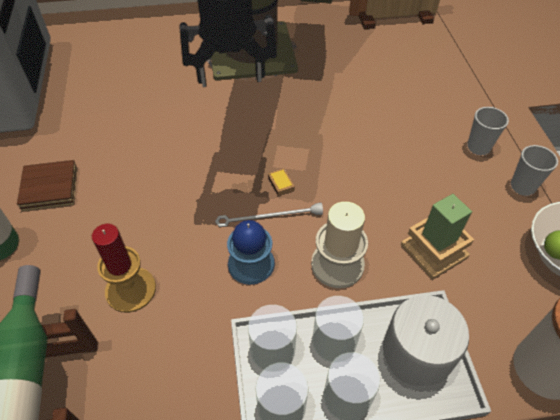

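All four candles stand in their holders, upright and centred: red (112,245), ball (248,238), ivory (345,230), green (447,222). The matchbox and snuffer are where they were, and the arm is clear, so I'm handing in.

```bash
python3 -c "
from cell import bot
print(bot.hand_in())"
```

```text
the job is handed in; nothing more can be done
None
```

All four candles are in their holders, placed in the order asked (ivory, red, green, navy ball), and the job was handed in at about 33 s on the robot's clock, well under the 109 s limit.

- **Placement:** In the last top and scene pictures every candle is upright and within about 1 mm of its holder's centre. The top heights of the three pillar candles (0.149, 0.169 and 0.129 m) fit candles standing flat on their dish floors. I had no flat top to measure on the ball.
- **Green candle:** It lies within about 0.6° of the tray's sides (23.0–23.2° against 23.6°).
- **Undisturbed items:** The holders are where they started to within 1 to 2 mm, the limit of my measurements. The matchbox fits were also unchanged. I checked the snuffer by eye only, and it shows no shift.
- **Forces:** No reading at the end of a move was above about 11 N.

Two readings disagreed with what I expected:
- **Camera offset:** The top and scene cameras differ by a steady 2–3 mm. I handled this by measuring candle-to-holder distances within one camera.
- **Ball grip:** The fingers read 47 mm on the 58 mm ball, so the pads probably held it high. A test lift and a second check over the bowl showed no slip.

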